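Stand the fallen vase back in its row and hold the height gauge up at its second stop

ROBOT

A 6-joint arm with a two-finger parallel gripper is mounted at the origin on the work surface. World frame = base frame: x ahead of the robot, y to its left, z up, the work surface at z = 0. Lengths are in m, angles in rad, forces in N, time in s.
With the tool pointing down it reaches from about 0.375 to 0.975 m from the base axis. Payload 3.8 kg.
Tool frame: the origin (TCP) lies midway between the tips of the shut fingers; the grasp point (between the pads) lies 19 mm behind it; z points along the fingers, y is the direction in which the jaws open and shut (so a half turn about z gives the same grasp; the last joint's range is limited). The gripper opens to 85 mm and grips with 20 to 120 N. Pads are 22 mm wide; open, the fingers measure 114 mm over their backs; the gripper's body (76 mm by 85 mm) begins 54 mm behind the grasp point. The pads swing forward as they close: fully open they stand 13 mm farther back than shut.
Start: joints at [1.083, 0.264, 1.604, -0, 1.274, -0.037], TCP at [0.294, 0.608, 0.231] pointing down, gripper open.
Joint ranges: [-2.63, 2.63], [-0.94, 2.18], [0.31, 2.57], [-1.31, 4.45], [0, 2.66], [-2.55, 2.55]. Speed limits (rad/s): [2.57, 2.57, 3.14, 3.14, 3.14, 3.14].

INTERFACE

Orientations are given as a rotation vector (axis times angle).
In Python, from workcell import bot gives the robot as it stands.
- The arm moves only by the shell command python3 -m inch 'ROWS' [FORCE]. ROWS is JSON, a list of rows, each an object of numbers: "dx", "dy", "dz": the shift along the tool's x, y, z in m; "ax", "ay", "az": the turn, a rotation vector about the tool's x, y, z in degrees; "fingers": the opening, from -1 (shut) to 1 (fully open). A call has 1 to 20 rows; each row is the pose to reach, as a shift and turn from the pose measured when the call began, along the tool's axes at that moment; what a row does not reach only later rows make up. A row lasts 1/8 s, in which the tool goes at most 62.5 mm and 10.7 degrees, less where a joint would pass 70% of its speed; a pose out of reach is approached as far as the arm can. A call with a gripper value outside its range is refused whole. The fingers move at their own pace and stop on an object; FORCE is the grip in N (left out, the last holds). Time passes only in rows, so rows that repeat a pose let the fingers close. It gives the time, the measured TCP pose, the force and the opening at its end, in the units of the state.
- bot.read_state(): the state, without advancing time (a new reading comes with each control period).
- bot.read_camera(name): name is "scene" or "top" or "wrist"; returns (picture, depth): 480x640x3 uint8, blue, green, red; 480x640 float32, m along the optical axis (not along the pixel's ray), 0 where there is no reading.
- bot.get_calibration(name): a dict with "intrinsics" (3x3 intrinsics, pixels), "view" (4x4, takes a point from world to camera coordinates). Camera axes: x right, y down, z forward; pixel columns grow to the right and rows downward; lengths in m; the calibration is good to about 2 mm. A picture is of the moment at which its call begins: read the wrist's pose just before it. get_calibration takes no time and is no camera call; for the wrist camera it gives the pose at the moment of the call.
- bot.finish_job(): hands the job in, once; it reports no verdict.
Trained networks look in the newest picture that a camera, given by its name, has taken for a name from the list of things; names that differ only in an ending like _2 or _b are one class to them, and where a whole thing is asked for, a point or a joint stands for the part that bears it (a point fixed in the world has none). Each returns a list of dicts, best first, with "p" (0 to 1); they miss things now and then, are a little off and sometimes report something else, mostly with a low value. They report only what shows in the picture. A call takes as long as a camera call. They do not tell look-alikes from the thing itself.
- bot.masks_of(camera, thing): "region" (480x640 bool, what is visible of it) and "box" ([left, top, right, bottom] in pixels, round what is visible of it).
The state is a dict: "time": time; "q": joint angles; "joint_vel": joint speeds; "joint_torque": joint torques, N m; "tool_pos": TCP position; "tcp_rot": TCP orientation; "wrist_force": force on the tool from outside, world axes, zero at the start; "torque": the same for the moment, N m; "width": opening from 0.0 (shut) to 1.0 (fully open).
Only numpy, scipy, OpenCV 4.12 (cv2) and the standard library are available. Lean on these libraries where they do the work, as an engineer would, in place of code of your own. Each camera call takes 0.05 s, during which the arm holds its last target. There are 200 camera calls.

TASK

The row of vases on the ware board is due for its rim-height check: stand the fallen vase upright again in its gap, in line and evenly spaced with the others, and let go of it. Then take the head of the height gauge, squeeze its button in and draw the telescoping mast up past the first stop to the second, so that the sight rod comes up level with the rims, and finish while still holding it there with the button squeezed: it does not lock at the second stop. Leave the other vases and everything else on the bench where they stand.

Things in the scene. Friction and masses are not known exactly. Their poses are not given: they have to be found in the camera images.
- vase_tipped_mid (a point): white bisque vase lying on the ware board, foot near its place, mouth towards the robot. 140 mm tall; body eight-sided, 47 mm over the flats, to 66 mm from the foot, shoulder, then from 92 mm a straight round neck 25 mm in diameter; 0.3 kg, centre of mass 36 mm from the foot: held lightly (4 N) by the neck it swings between the jaws. Point on its axis 70 mm from the foot; z runs foot to mouth
- ware_board: plywood ware board on battens, fixed, 250 mm (x) by 440 mm (y), its flat top 40 mm above the bench. Origin on the bench below the middle of the row line; the row runs along its y axis at x = 0; the board reaches from x = -120 to +130 mm. z up
- place0 (a point): standing place 0 of the row of four (100 mm apart, unmarked), a point on the board's top at y = -150 mm in the board's frame; one of the four is empty, the standing vases are within a few mm of the others
- place1 (a point): standing place 1 of the row of four (100 mm apart, unmarked), a point on the board's top at y = -50 mm in the board's frame; one of the four is empty, the standing vases are within a few mm of the others
- place2 (a point): standing place 2 of the row of four (100 mm apart, unmarked), a point on the board's top at y = 50 mm in the board's frame; one of the four is empty, the standing vases are within a few mm of the others
- place3 (a point): standing place 3 of the row of four (100 mm apart, unmarked), a point on the board's top at y = 150 mm in the board's frame; one of the four is empty, the standing vases are within a few mm of the others
- vase_a_mid (a point): a standing vase of the row, same shape as the tipped one; the point is on its axis, 70 mm above its foot; which place it has varies
- vase_b_mid (a point): a standing vase of the row, same shape as the tipped one; the point is on its axis, 70 mm above its foot; which place it has varies
- vase_c_mid (a point): a standing vase of the row, same shape as the tipped one; the point is on its axis, 70 mm above its foot; which place it has varies
- gauge: rim-height gauge on the bench past the left (+y) end of the board: a heavy round iron foot 110 mm in diameter that does not shift, an upright tube up to 104 mm above the bench (33 mm over its collar), and in the tube a telescoping mast with a squeeze head on top. Origin under the foot; its y axis runs roughly along the row
- gauge_head (a point): the mast's head, a black block 34 mm (x) by 30 mm (y), from 26 mm below to 24 mm above this point, which is its centre level with the button (146 mm above the bench with the mast down). A steel button 18 mm in diameter stands 6 mm out of its +x face, away from the robot: jaws closing along x from above squeeze it; 40 mm wide over the button, 34 mm with it flush
- rod_end (a point): ball at the free end of the sight rod, a level 6 mm steel rod 440 mm long that leaves the mast along -y behind the row, about 50 to 80 mm from the row line, 34 mm lower than the head's point; it rises and falls with the mast
- mast (a joint): how far the mast is drawn up, m: 0 down, first stop 0.035, second stop 0.070 (a plain end stop with no catch). With the button out, a catch locks it when down and at the first stop (with about 3 mm of play); with the button held in it runs freely past the first stop. It weighs 0.36 kg and sinks by its own weight when let go of
- catch_button (a joint): how far the head's button is pressed, m: 0 out, 0.006 flush; the catch is clear from 0.004 on; a spring, 1.3 N at first and 5 N when flush
- glaze_cup: small open terracotta cup, 52 mm in diameter, 36 mm tall, on the back edge of the ware board, behind the sight rod; bystander (origin at its underside)
- loop_tool: trimming tool with a wooden handle and a wire loop, 166 mm long, lying on the bench in front of the gauge; origin at the end of the handle, x along it; bystander
- oxide_jar: glass jar with a lid, 60 mm in diameter, 75 mm tall, left on the bench; bystander (origin at its underside)
- slip_bottle: white plastic bottle, 54 mm in diameter, 130 mm tall, left of the gauge; bystander (origin at its underside)
- wood_rib: flat wooden rib 55 x 95 x 6 mm, in front of the board on the right; bystander (origin at its underside)
- test_bowl: small white bowl, 110 mm in diameter, 42 mm tall, right of the board; bystander (origin at its underside)
Things that resemble listed ones, but are neither listed nor needed, are in the scene too. What is shaped like the part that bears vase_tipped_mid but green is not meant.

How it is judged:
By the outcome, as a careful person would: the job done as asked, in the order asked, and still so for the second after the job is handed in, while the arm keeps its last pose, push and grip.
It also fails if it takes over 51 s, if anything falls off the work surface, if the arm or the gripper's body presses on something with over 40 N, if the wrist force passes 120 N, or if a joint passes its speed limit or range.

## Working session

There is one attempt and no reset: what is moved stays moved. The work goes in short steps, Python scripts to look and compute and a shell command to move; the robot and the scene stay as the last step left them, time stands still between calls to the robot, and variables do not carry over. Pictures are saved under pics/ and viewed, about 8 in all and at most 12, crops included, and the job is handed in when it is done.

```bash
mkdir -p pics; ls
cat > h.py <<'E'
import numpy as np, cv2
from workcell import bot
from scipy.spatial.transform import Rotation as R
def cloud(cam,d):
    c=bot.get_calibration(cam);K=np.array(c["intrinsics"]);V=np.array(c["view"])
    v,u=np.mgrid[:480,:640]
    P=np.stack([(u-K[0,2])/K[0,0]*d,(v-K[1,2])/K[1,1]*d,d],-1)
    W=(P-V[:3,3])@V[:3,:3]
    W[d<=0]=np.nan
    return W
def proj(cam,p):
    c=bot.get_calibration(cam);K=np.array(c["intrinsics"]);V=np.array(c["view"])
    q=K@(V[:3,:3]@np.array(p)+V[:3,3]);return q[:2]/q[2]
E
python3 - <<'E'
from h import *
np.set_printoptions(precision=4,suppress=True)
for cam in ["top","scene"]:
    im,d=bot.read_camera(cam);cv2.imwrite(f"pics/{cam}0.png",im);np.save(f"{cam}0.npy",d)
    W=cloud(cam,d)
    for t in ["vase_tipped_mid","vase_a_mid","gauge","gauge_head","rod_end","ware_board","glaze_cup"]:
        for m in bot.masks_of(cam,t):
            p=W[m["region"]];p=p[~np.isnan(p[:,0])]
            if len(p): print(cam,t,round(m["p"],2),np.array(m["box"]),np.median(p,0),np.percentile(p,3,axis=0),np.percentile(p,97,axis=0))
s=bot.read_state();print(s)
E
```

```text
pics
top vase_tipped_mid 0.92 [196.4 108.5 222.2 162.9] [0.7813 0.2764 0.0375] [0.7336 0.2584 0.0005] [0.8682 0.3097 0.0487]
top vase_tipped_mid 0.84 [373.3 211.1 399.8 276.4] [ 0.5072 -0.1694  0.0786] [ 0.4287 -0.1945  0.0393] [ 0.5614 -0.1502  0.0892]
top vase_a_mid 0.73 [333.5 208.9 354.1 234. ] [ 0.5425 -0.068   0.1223] [ 0.5282 -0.0905  0.0453] [ 0.5633 -0.0474  0.1823]
top gauge 0.95 [231.9 181.1 421.8 230.6] [0.5954 0.1646 0.0223] [ 0.5546 -0.2179  0.0107] [0.6437 0.2223 0.17  ]
top gauge 0.56 [278.1 167.6 452.5 275.2] [ 0.5546 -0.1206  0.04  ] [ 0.4414 -0.331   0.0352] [0.6804 0.0846 0.0449]
top gauge_head 0.92 [232.  184.8 425.1 207.7] [0.6131 0.1261 0.1157] [ 0.5858 -0.2426  0.019 ] [0.6403 0.1887 0.1713]
top gauge_head 0.68 [278.1 162.7 456.4 272.4] [ 0.5537 -0.1188  0.0399] [ 0.4412 -0.3309  0.0352] [0.681  0.0848 0.0447]
top rod_end 0.89 [231.5 178.6 423.4 208.3] [0.612  0.0846 0.1167] [ 0.5856 -0.2376  0.1104] [0.6354 0.1882 0.1715]
top rod_end 0.37 [412.1 196.8 438.  224. ] [ 0.5595 -0.2605  0.12  ] [ 0.544  -0.2869  0.0425] [ 0.585  -0.2455  0.1822]
top rod_end 0.36 [
[... 1425 characters left out ...]
941 0.0421]
scene glaze_cup 0.7 [301.7 282.7 317.7 304.2] [0.6552 0.0039 0.0596] [ 0.6293 -0.0183  0.0391] [0.6791 0.0263 0.0743]
scene glaze_cup 0.42 [471.5 255.8 495.4 287.6] [0.4171 0.4437 0.0448] [0.3796 0.4178 0.0003] [0.4275 0.4709 0.0731]
{'time': 0.8, 'q': array([ 1.0831,  0.2639,  1.604 ,  0.    ,  1.2737, -0.0369]), 'joint_vel': array([-0.0006, -0.0003,  0.0011,  0.0004, -0.0014,  0.0014]), 'joint_torque': array([ -0.0007, -51.497 , -36.7696,  -0.0002,   0.0005,   0.    ]), 'tool_pos': array([0.2941, 0.6076, 0.2313]), 'tcp_rot': array([0.7021, 3.0621, 0.0001]), 'wrist_force': array([0.8816, 0.5005, 0.1835]), 'torque': array([ 0.0008, -0.066 , -0.0246]), 'width': 0.9992654648183409}
```

Run:
```python
import cv2
im=cv2.imread("pics/top0.png")
c=cv2.resize(im[150:300,190:470],None,fx=2.85,fy=2.85,interpolation=cv2.INTER_CUBIC);cv2.imwrite("pics/top0c.png",c)
```

```text
(no output)
```

View pics/top0c.png

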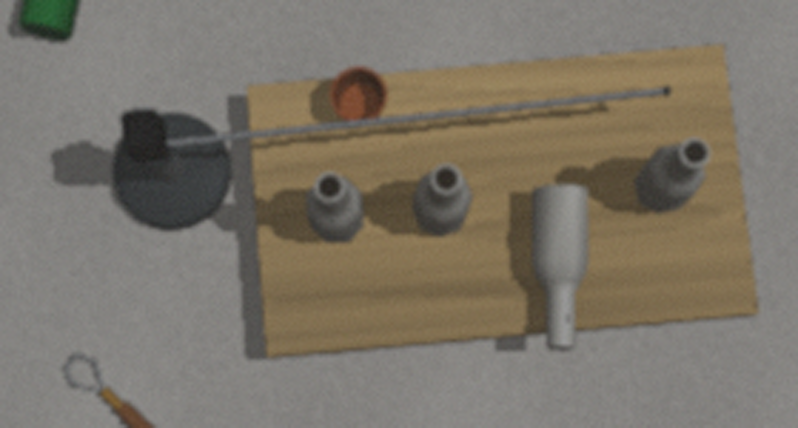

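View pics/scene0.png

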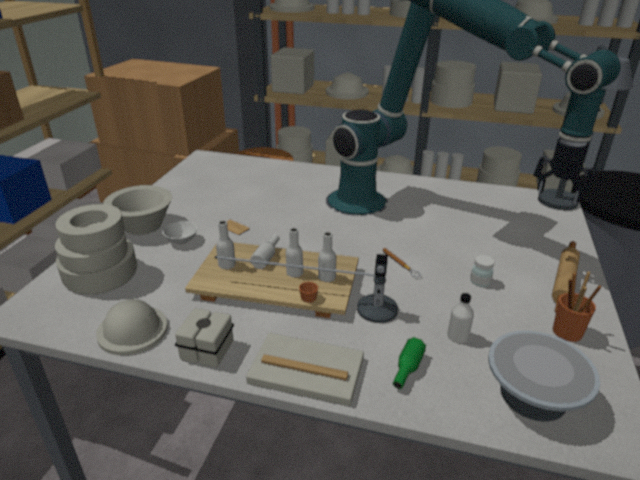

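The tipped vase lies at place 1, at crop (560,270). Standing vases are at crop x≈330, 445 and 690. The gauge head is at crop (145,135), and the green look-alike is at top left. Next I measure these precisely.

Run:
```python
from h import *
from scipy.optimize import least_squares
np.set_printoptions(precision=4,suppress=True)
Ws={c:cloud(c,np.load(f"{c}0.npy")).reshape(-1,3) for c in["top","scene"]}
for c,W in Ws.items():
    W=W[~np.isnan(W[:,0])]
    def sel(lo,hi): return W[np.all((W>lo)&(W<hi),1)]
    if c=="top":
        b=sel([.4,-.36,.034],[.72,.12,.046])
        print("board",cv2.minAreaRect(b[:,:2].astype(np.float32)),cv2.boxPoints(cv2.minAreaRect(b[:,:2].astype(np.float32))))
    for y in [.033,-.067,-.17,-.265]:
        p=sel([.51,y-.04,.135],[.60,y+.04,.19])
        q=sel([.51,y-.045,.055],[.585,y+.045,.105])
        for n,s,r in(("neck",p,.0125),("body",q,.0245)):
            if len(s)<15: continue
            f=least_squares(lambda a:np.hypot(s[:,0]-a[0],s[:,1]-a[1])-r,[.56,y],loss="soft_l1",f_scale=.003)
            print(c,n,y,len(s),f.x,s.mean(0),s[:,2].max())
    t=sel([.40,-.215,.055],[.6,-.12,.1])
    for lo in np.arange(.41,.6,.02):
        k=t[(t[:,0]>lo)&(t[:,0]<lo+.02)]
        if len(k)>5: print(c,"tip",round(lo+.01,3),len(k),np.percentile(k[:,1],[2,50,98]),np.percentile(k[:,2],[50,97]))
    g=sel([.55,.13,.158],[.68,.24,.185])
    print(c,"head",len(g),g.min(0),g.max(0),cv2.minAreaRect(g[:,:2].astype(np.float32)))
    r=sel([.58,-.25,.09],[.68,.12,.125]);r=r[r[:,0]>.60]
    print(c,"rod",np.polyfit(r[:,1],r[:,0],1),r.min(0),r.max(0),np.median(r[:,2]))
    f=sel([.5,.1,.01],[.7,.25,.04]); print("foot",f.min(0),f.max(0),f.mean(0))
```

```text
board ((0.5626482367515564, -0.12337735295295715), (0.2509825527667999, 0.4399731755256653), 3.3857202529907227) [[ 0.4244  0.0888]
 [ 0.4504 -0.3504]
 [ 0.7009 -0.3356]
 [ 0.6749  0.1036]]
top neck 0.033 130 [0.5483 0.0234] [0.5454 0.0225 0.174 ] 0.18424402134550386
top body 0.033 69 [0.5489 0.0232] [0.5308 0.0179 0.0816] 0.10489557071759076
top neck -0.067 130 [ 0.5524 -0.0699] [ 0.5494 -0.0687  0.1738] 0.1869632429217748
top body -0.067 69 [ 0.5527 -0.07  ] [ 0.5345 -0.0649  0.0822] 0.10485689570185436
top body -0.17 429 [ 0.5368 -0.1738] [ 0.5368 -0.1719  0.0821] 0.09309079174135143
top neck -0.265 154 [ 0.5678 -0.2695] [ 0.5651 -0.2664  0.1715] 0.18676148817977645
top body -0.265 99 [ 0.5683 -0.2697] [ 0.5544 -0.2559  0.0803] 0.10402729853613865
top tip 0.42 30 [-0.179  -0.1677 -0.157 ] [0.0737 0.0768]
top tip 0.44 80 [-0.1804 -0.1683 -0.1578] [0.0735 0.0795]
top tip 0.46 80 [-0.1812 -0.169  -0.1588] [0.0745 0.0785]
top tip 0.48 130 [-0.1905 -0.1705 -0.1522] [0.0773 0.0848]
top tip 0.5 157 [-0.195  -0.1708 -0.1492] [0.084 0.09 ]
top tip 0.52 160 [-0.196  -0.17   -0.1494] [0.0841
[... 1168 characters left out ...]

scene tip 0.46 34 [-0.175  -0.1607 -0.1548] [0.0695 0.074 ]
scene tip 0.48 16 [-0.1734 -0.1629 -0.1499] [0.0726 0.0799]
scene tip 0.5 56 [-0.1888 -0.1562 -0.145 ] [0.0789 0.0852]
scene tip 0.52 73 [-0.1879 -0.1585 -0.1453] [0.0799 0.0866]
scene tip 0.54 74 [-0.1908 -0.1593 -0.1462] [0.0797 0.0859]
scene tip 0.56 132 [-0.193  -0.1668 -0.1468] [0.0742 0.0854]
scene head 120 [0.5873 0.1652 0.1581] [0.6246 0.1957 0.17  ] ((0.6057769060134888, 0.18048740923404694), (0.03660126030445099, 0.029664089903235435), 3.904860496520996)
scene rod [-0.0797  0.6198] [ 0.6041 -0.248   0.105 ] [0.6438 0.1198 0.1168] 0.11077272376190889
foot [0.5582 0.1001 0.01  ] [0.6789 0.2344 0.04  ] [0.62   0.1748 0.0194]
```

```bash
cat >> h.py <<'E'
def go(p,yang,pitch=0,tag=""):
    """target: tool z down tilted forward(+x) by pitch deg about tool y; tool y at world angle yang deg"""
    s=bot.read_state();Rn=R.from_rotvec(s["tcp_rot"])
    a=np.radians(yang);y=np.array([np.cos(a),np.sin(a),0]);z=np.array([0,0,-1.]);x=np.cross(y,z)
    Rt=R.from_rotvec(-np.radians(pitch)*y)*R.from_matrix(np.stack([x,y,z],1))
    d=Rn.inv().apply(np.array(p)-s["tool_pos"]);r=np.degrees((Rn.inv()*Rt).as_rotvec())
    print(tag,"d",np.round(d,4),"a",np.round(r,2),"zdir",np.round(Rt.apply([0,0,1]),2))
def st():
    s=bot.read_state();print("t",round(s["time"],2),"tcp",np.round(s["tool_pos"],4),"rot",np.round(s["tcp_rot"],3),"F",np.round(s["wrist_force"],1),"T",np.round(s["torque"],2),"w",round(s["width"],3),"q",np.round(s["q"],2))
E
python3 -c "
from h import *
go([.46,-.168,.24],87.7);go([.46,-.168,.24],87.7,30)"
```

```text
d [-0.4872 -0.6258 -0.0087] a [  0.     0.   -23.53] zdir [ 0.  0. -1.]
 d [-0.4872 -0.6258 -0.0087] a [ -6.15 -29.57 -22.99] zdir [ 0.5  -0.02 -0.87]
```

```bash
python3 -m inch '[{"dx":-0.487,"dy":-0.626,"dz":-0.009,"az":-23.5},{"dx":-0.487,"dy":-0.626,"dz":-0.009,"az":-23.5},{"dx":-0.487,"dy":-0.626,"dz":-0.009,"az":-23.5},{"dx":-0.487,"dy":-0.626,"dz":-0.009,"az":-23.5},{"dx":-0.487,"dy":-0.626,"dz":-0.009,"az":-23.5},{"dx":-0.487,"dy":-0.626,"dz":-0.009,"az":-23.5},{"dx":-0.487,"dy":-0.626,"dz":-0.009,"az":-23.5},{"dx":-0.487,"dy":-0.626,"dz":-0.009,"az":-23.5},{"dx":-0.487,"dy":-0.626,"dz":-0.009,"az":-23.5},{"dx":-0.487,"dy":-0.626,"dz":-0.009,"az":-23.5},{"dx":-0.487,"dy":-0.626,"dz":-0.009,"az":-23.5},{"dx":-0.487,"dy":-0.626,"dz":-0.009,"az":-23.5},{"dx":-0.487,"dy":-0.626,"dz":-0.009,"az":-23.5},{"dx":-0.487,"dy":-0.626,"dz":-0.009,"az":-23.5},{"dx":-0.487,"dy":-0.626,"dz":-0.009,"az":-23.5},{"dx":-0.487,"dy":-0.626,"dz":-0.009,"az":-23.5},{"dx":-0.487,"dy":-0.626,"dz":-0.009,"az":-23.5},{"dx":-0.487,"dy":-0.626,"dz":-0.009,"az":-23.5}]' 20
python3 - <<'E'
from h import *
st()
im,d=bot.read_camera("wrist");cv2.imwrite("pics/w1.png",im);np.save("w1.npy",d)
W=cloud("wrist",d)
np.save("w1c.npy",W)
Wf=W.reshape(-1,3);Wf=Wf[~np.isnan(Wf[:,0])]
print(np.percentile(Wf,[1,99],axis=0))
t=Wf[np.all((Wf>[.38,-.215,.056])&(Wf<[.6,-.125,.1]),1)]
for lo in np.arange(.41,.6,.01):
    k=t[(t[:,0]>lo)&(t[:,0]<lo+.01)]
    if len(k)>5: print("tip",round(lo+.005,3),len(k),np.percentile(k[:,1],[1,50,99]).round(4),np.percentile(k[:,2],[50,97]).round(4))
print(t[:,0].min(),t[:,0].max())
E
```

```text
t 0.8 tcp [0.2941 0.6076 0.2313] rot [0.702 3.062 0.   ] F [0.9 0.5 0.2] T [ 0.   -0.07 -0.02] w 0.999 q [ 1.08  0.26  1.6   0.    1.27 -0.04]
[[ 0.03042717  0.17321021 -0.7535273 ]
 [ 1.49753175  1.49209033  0.32457506]]invalid input at $[0]: expected keys dx, dy, dz, ax, ay, az, fingers
Traceback (most recent call last):
ValueError: zero-size array to reduction operation minimum which has no identity
```

View pics/w1.png

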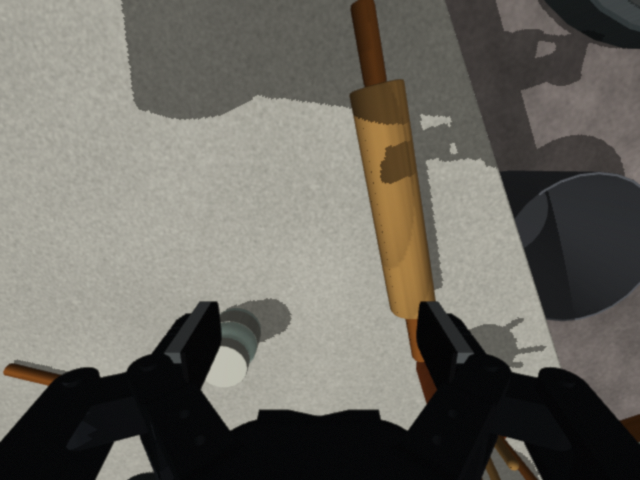

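The move was refused because every row needs all the keys, so this picture only shows the start view (rolling pin, jar). I'm resending with full rows.

```bash
python3 -m inch '[{"dx":-0.487,"dy":-0.626,"dz":-0.009,"ax":0,"ay":0,"az":-23.5,"fingers":1},{"dx":-0.487,"dy":-0.626,"dz":-0.009,"ax":0,"ay":0,"az":-23.5,"fingers":1},{"dx":-0.487,"dy":-0.626,"dz":-0.009,"ax":0,"ay":0,"az":-23.5,"fingers":1},{"dx":-0.487,"dy":-0.626,"dz":-0.009,"ax":0,"ay":0,"az":-23.5,"fingers":1},{"dx":-0.487,"dy":-0.626,"dz":-0.009,"ax":0,"ay":0,"az":-23.5,"fingers":1},{"dx":-0.487,"dy":-0.626,"dz":-0.009,"ax":0,"ay":0,"az":-23.5,"fingers":1},{"dx":-0.487,"dy":-0.626,"dz":-0.009,"ax":0,"ay":0,"az":-23.5,"fingers":1},{"dx":-0.487,"dy":-0.626,"dz":-0.009,"ax":0,"ay":0,"az":-23.5,"fingers":1},{"dx":-0.487,"dy":-0.626,"dz":-0.009,"ax":0,"ay":0,"az":-23.5,"fingers":1},{"dx":-0.487,"dy":-0.626,"dz":-0.009,"ax":0,"ay":0,"az":-23.5,"fingers":1},{"dx":-0.487,"dy":-0.626,"dz":-0.009,"ax":0,"ay":0,"az":-23.5,"fingers":1},{"dx":-0.487,"dy":-0.626,"dz":-0.009,"ax":0,"ay":0,"az":-23.5,"fingers":1},{"dx":-0.487,"dy":-0.626,"dz":-0.009,"ax":0,"ay":0,"az":-23.5,"fingers":1},{"dx":-0.487,"dy":-0.626,"dz":-0.009,"ax":0,"ay":0,"az":-23.5,"fingers":1},{"dx":-0.487,"dy":-0.626,"dz":-0.009,"ax":0,"ay":0,"az":-23.5,"fingers":1},{"dx":-0.487,"dy":-0.626,"dz":-0.009,"ax":0,"ay":0,"az":-23.5,"fingers":1}]' 20
cat > look.py <<'E'
from h import *
import sys
st()
n=sys.argv[1]
im,d=bot.read_camera("wrist");cv2.imwrite(f"pics/{n}.png",im);np.save(f"{n}.npy",d)
W=cloud("wrist",d);np.save(f"{n}c.npy",W)
Wf=W.reshape(-1,3);Wf=Wf[~np.isnan(Wf[:,0])]
print(np.percentile(Wf,[1,99],axis=0))
t=Wf[np.all((Wf>[.38,-.215,.056])&(Wf<[.6,-.125,.1]),1)]
for lo in np.arange(.41,.6,.01):
    k=t[(t[:,0]>lo)&(t[:,0]<lo+.01)]
    if len(k)>5: print("tip",round(lo+.005,3),len(k),np.percentile(k[:,1],[1,50,99]).round(4),np.percentile(k[:,2],[50,97]).round(4))
E
python3 look.py w2
```

```text
time: 2.85
tool_pos: [0.4595, -0.1669, 0.2402]
tcp_rot: [-0.062, -3.141, -0.001]
wrist_force: [0.6, -0.1, -0.1]
width: 1.001
t 2.85 tcp [ 0.4595 -0.1669  0.2402] rot [-6.200e-02 -3.141e+00 -1.000e-03] F [ 0.6 -0.1 -0.1] T [-0.   -0.   -0.05] w 1.001 q [-0.4  -0.1   1.98  0.    1.26 -1.93]
[[ 0.26591967 -0.53530982 -0.0023944 ]
 [ 0.79999717  0.20615969  0.33350914]]
tip 0.425 248 [-0.1783 -0.1661 -0.1542] [0.0719 0.0756]
tip 0.435 289 [-0.1787 -0.1665 -0.1543] [0.0734 0.0759]
tip 0.445 289 [-0.1792 -0.1668 -0.1546] [0.0734 0.076 ]
tip 0.455 267 [-0.1787 -0.1665 -0.1548] [0.0734 0.0758]
tip 0.465 267 [-0.1792 -0.1675 -0.155 ] [0.0738 0.0759]
tip 0.475 367 [-0.1841 -0.1681 -0.1527] [0.0747 0.0796]
tip 0.485 506 [-0.1888 -0.1684 -0.1483] [0.0791 0.0842]
tip 0.495 512 [-0.1912 -0.1687 -0.1465] [0.0834 0.0866]
tip 0.505 458 [-0.1917 -0.1691 -0.1458] [0.0846 0.0871]
tip 0.515 459 [-0.1922 -0.1696 -0.1469] [0.0848 0.0873]
tip 0.525 437 [-0.1929 -0.17   -0.1471] [0.0846 0.0871]
tip 0.535 435 [-0.1935 -0.1703 -0.1473] [0.0845 0.087 ]
tip 0.545 414 [-0.1939 -0.1707 -0.1474] [0.0845 0.0871]
tip 0.555 404 [-0.1936 -0.171  -0.1476] [0.0845 0.0873]
tip 0.565 128 [-0.1937 -0.1684 -0.1488] [0.0847 0.0869]
```

View pics/w2.png

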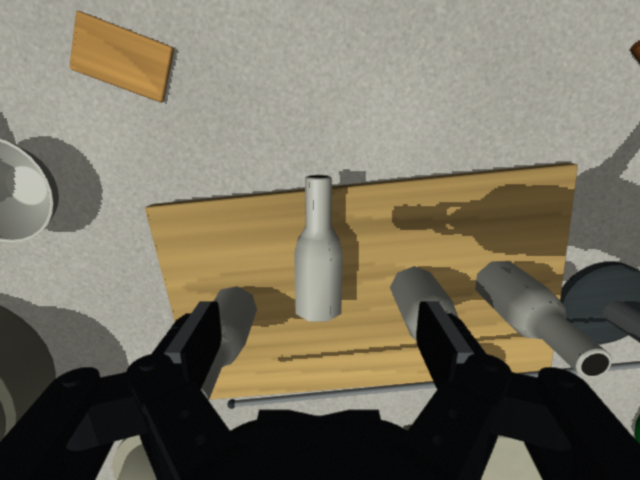

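Run:
```python
from h import *
np.set_printoptions(precision=4,suppress=True)
go([.447,-.1667,.046],87.8)
W=np.load("w2c.npy").reshape(-1,3);W=W[~np.isnan(W[:,0])]
def sel(lo,hi): return W[np.all((W>lo)&(W<hi),1)]
from scipy.optimize import least_squares
b=sel([.4,-.36,.034],[.72,.12,.046]);print(cv2.boxPoints(cv2.minAreaRect(b[:,:2].astype(np.float32))))
for y in [.026,-.067,-.268]:
  for z0,z1,r in((.055,.1,.0243),(.137,.178,.0125)):
    s=sel([.51,y-.045,z0],[.6,y+.045,z1])
    if len(s)>30:
        f=least_squares(lambda a:np.hypot(s[:,0]-a[0],s[:,1]-a[1])-r,[.56,y],loss="soft_l1",f_scale=.003);print(y,z0,len(s),f.x)
```

```text
d [ 0.0126 -0.0003  0.1943] a [ 0.01  0.   -0.03] zdir [ 0.  0. -1.]
[[ 0.4245  0.0921]
 [ 0.4513 -0.347 ]
 [ 0.702  -0.3317]
 [ 0.6751  0.1074]]
0.026 0.055 1462 [0.5489 0.0265]
0.026 0.137 1584 [0.5488 0.0263]
-0.067 0.055 1086 [ 0.553  -0.0665]
-0.268 0.055 955 [ 0.5688 -0.2663]
-0.268 0.137 418 [ 0.5687 -0.2662]
```

```bash
python3 -m inch '[{"dx":0.0125,"dy":0,"dz":0.06,"ax":0,"ay":0,"az":0,"fingers":1},{"dx":0.0125,"dy":0,"dz":0.12,"ax":0,"ay":0,"az":0,"fingers":1},{"dx":0.0125,"dy":0,"dz":0.17,"ax":0,"ay":0,"az":0,"fingers":0.5},{"dx":0.0125,"dy":0,"dz":0.194,"ax":0,"ay":0,"az":0,"fingers":0},{"dx":0.0125,"dy":0,"dz":0.194,"ax":0,"ay":0,"az":0,"fingers":-0.2},{"dx":0.0125,"dy":0,"dz":0.194,"ax":0,"ay":0,"az":0,"fingers":-0.6},{"dx":0.0125,"dy":0,"dz":0.194,"ax":0,"ay":0,"az":0,"fingers":-0.6},{"dx":0.0125,"dy":0,"dz":0.194,"ax":0,"ay":0,"az":0,"fingers":-0.6},{"dx":0.0125,"dy":0,"dz":0.194,"ax":0,"ay":0,"az":0,"fingers":-0.6},{"dx":0.0125,"dy":0,"dz":0.194,"ax":0,"ay":0,"az":0,"fingers":-0.6}]' 20
```

```text
time: 4.15
tool_pos: [0.4477, -0.1665, 0.0468]
tcp_rot: [0.061, 3.14, -0.0]
wrist_force: [0.2, 0.9, 0.1]
width: 0.279
```

```bash
python3 -m inch '[{"dx":0,"dy":0,"dz":-0.02,"ax":0,"ay":0,"az":0,"fingers":-0.6},{"dx":0,"dy":0,"dz":-0.04,"ax":0,"ay":0,"az":0,"fingers":-0.6},{"dx":0,"dy":0,"dz":-0.06,"ax":0,"ay":0,"az":0,"fingers":-0.6},{"dx":0,"dy":0,"dz":-0.08,"ax":0,"ay":0,"az":0,"fingers":-0.6},{"dx":0,"dy":0,"dz":-0.10,"ax":0,"ay":0,"az":0,"fingers":-0.6},{"dx":0,"dy":0,"dz":-0.125,"ax":0,"ay":0,"az":0,"fingers":-0.6},{"dx":0,"dy":0,"dz":-0.135,"ax":0,"ay":0,"az":0,"fingers":-0.6},{"dx":0,"dy":0,"dz":-0.135,"ax":0,"ay":0,"az":0,"fingers":-0.6},{"dx":0,"dy":0,"dz":-0.135,"ax":0,"ay":0,"az":0,"fingers":-0.6}]' 20
python3 - <<'E'
from h import *
st()
for c in["wrist","scene"]:
    im,d=bot.read_camera(c);cv2.imwrite(f"pics/{c}3.png",im);np.save(f"{c}3c.npy",cloud(c,d))
a=cv2.imread("pics/wrist3.png");b=cv2.imread("pics/scene3.png")[180:340,180:420]
cv2.imwrite("pics/both3.png",np.hstack([cv2.resize(a,(400,300)),cv2.resize(b,(400,300))]))
E
```

```text
time: 5.28
tool_pos: [0.4466, -0.1662, 0.1804]
tcp_rot: [-0.061, -3.14, -0.001]
wrist_force: [0.2, 0.7, -3.7]
width: 0.271
t 5.28 tcp [ 0.4466 -0.1662  0.1804] rot [-6.10e-02 -3.14e+00 -1.00e-03] F [ 0.2  0.7 -3.7] T [0.02 0.17 0.  ] w 0.271 q [-0.41 -0.08  2.07  0.    1.15 -1.94]
```

View pics/both3.png

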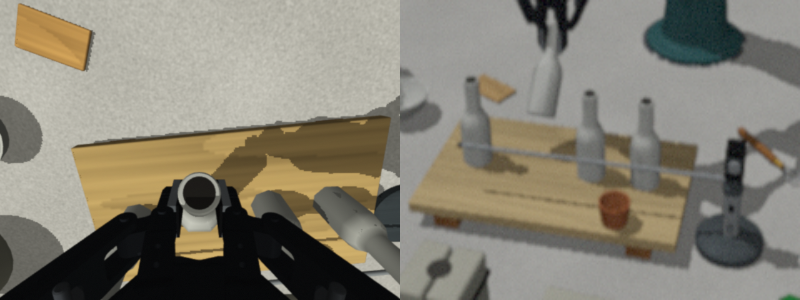

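Run:
```python
from h import *
np.set_printoptions(precision=4,suppress=True)
for c in["wrist","scene"]:
    W=np.load(f"{c}3c.npy").reshape(-1,3);W=W[~np.isnan(W[:,0])]
    s=W[np.all((W>[.40,-.2,.075])&(W<[.56,-.13,.23]),1)]
    for z in np.arange(.075,.23,.012):
        k=s[(s[:,2]>z)&(s[:,2]<z+.012)]
        if len(k)>5: print(c,round(z+.006,3),len(k),np.percentile(k[:,0],[2,50,98]),np.percentile(k[:,1],[2,50,98]))
```

```text
wrist 0.165 152 [0.4832 0.4903 0.4934] [-0.1829 -0.1681 -0.1531]
wrist 0.177 1295 [0.4655 0.4759 0.4888] [-0.1807 -0.1677 -0.1544]
wrist 0.189 601 [0.4348 0.4368 0.4639] [-0.1908 -0.1678 -0.1415]
wrist 0.201 1163 [0.4205 0.4387 0.4563] [-0.191  -0.1652 -0.1413]
wrist 0.213 4941 [0.4221 0.4329 0.4552] [-0.1857 -0.1658 -0.1465]
wrist 0.225 2676 [0.4325 0.436  0.4534] [-0.1986 -0.1652 -0.1321]
scene 0.093 6 [0.5022 0.5075 0.5127] [-0.182  -0.1667 -0.1486]
scene 0.105 20 [0.5021 0.519  0.5292] [-0.1909 -0.1467 -0.1434]
scene 0.117 87 [0.4934 0.5237 0.5354] [-0.1903 -0.1603 -0.144 ]
scene 0.129 94 [0.4831 0.5175 0.528 ] [-0.1892 -0.1589 -0.1431]
scene 0.141 85 [0.4768 0.5085 0.5204] [-0.1877 -0.16   -0.144 ]
scene 0.153 93 [0.4725 0.4979 0.5109] [-0.1879 -0.1597 -0.1429]
scene 0.165 98 [0.4643 0.4894 0.502 ] [-0.1866 -0.1611 -0.144 ]
scene 0.177 74 [0.4543 0.4716 0.4904] [-0.1821 -0.164  -0.1508]
scene 0.189 76 [0.4451 0.4573 0.4664] [-0.1888 -0.1632 -0.1408]
scene 0.201 79 [0.442  0.4533 0.462 ] [-0.1905 -0.1643 -0.1399]
scene 0.213 70 [0.4372 0.4497 0.4608] [-0.1901 -0.1698 -0.1403]
scene 0.225 64 [0.4383 0.4582 0.4627] [-0.1977 -0.1784 -0.1313]
```

```bash
python3 -c "
from h import *
for f in (0.5,1): go([.447+.104*f,-.1665-.0025*f,.1804+.012*f],87.8,-36*f)"
```

```text
d [-0.0524  0.0004 -0.0061] a [ 0.05 17.95 -0.04] zdir [-0.31  0.01 -0.95]
 d [-0.1044  0.0012 -0.0121] a [ 6.000e-02  3.595e+01 -3.000e-02] zdir [-0.59  0.02 -0.81]
```

```bash
python3 -m inch '[{"dx":-0.017,"dy":0,"dz":-0.004,"ax":0,"ay":6,"az":0,"fingers":-0.6},{"dx":-0.035,"dy":0,"dz":-0.008,"ax":0,"ay":12,"az":0,"fingers":-0.6},{"dx":-0.052,"dy":0.001,"dz":-0.012,"ax":0,"ay":18,"az":0,"fingers":-0.6},{"dx":-0.070,"dy":0.001,"dz":-0.012,"ax":0,"ay":24,"az":0,"fingers":-0.6},{"dx":-0.087,"dy":0.001,"dz":-0.012,"ax":0,"ay":30,"az":0,"fingers":-0.6},{"dx":-0.104,"dy":0.001,"dz":-0.012,"ax":0,"ay":36,"az":0,"fingers":-0.6},{"dx":-0.104,"dy":0.001,"dz":-0.012,"ax":0,"ay":36,"az":0,"fingers":-0.6},{"dx":-0.104,"dy":0.001,"dz":-0.012,"ax":0,"ay":36,"az":0,"fingers":-0.6}]' 20
cat > v.py <<'E'
from h import *
import sys
np.set_printoptions(precision=4,suppress=True)
st();n=sys.argv[1];zs=float(sys.argv[2])
for c in["scene","top","wrist"]:
    im,d=bot.read_camera(c);cv2.imwrite(f"pics/{c}{n}.png",im)
    W=cloud(c,d).reshape(-1,3);W=W[~np.isnan(W[:,0])]
    s=W[np.all((W>[.48,-.215,.045])&(W<[.605,-.125,.26]),1)]
    for z in np.arange(zs,zs+.15,.012):
        k=s[(s[:,2]>z)&(s[:,2]<z+.012)]
        if len(k)>9: print(c,round(z+.006,3),len(k),np.percentile(k[:,0],[2,50,98]),np.percentile(k[:,1],[2,50,98]))
a=cv2.imread(f"pics/wrist{n}.png");b=cv2.imread(f"pics/scene{n}.png")[180:340,180:420]
cv2.imwrite(f"pics/both{n}.png",np.hstack([cv2.resize(a,(400,300)),cv2.resize(b,(400,300))]))
E
python3 v.py 4 .07
```

```text
time: 6.38
tool_pos: [0.5505, -0.1692, 0.1912]
tcp_rot: [-0.049, -2.512, -0.017]
wrist_force: [-0.0, -0.2, -4.3]
width: 0.275
t 6.38 tcp [ 0.5505 -0.1692  0.1912] rot [-0.049 -2.512 -0.017] F [-0.  -0.2 -4.3] T [ 0.03 -0.69  0.06] w 0.275 q [-0.26  0.52  1.45 -0.13  1.78 -1.78]
scene 0.088 41 [0.5468 0.5713 0.5782] [-0.1897 -0.1587 -0.1445]
scene 0.1 72 [0.548  0.5717 0.5813] [-0.1918 -0.1602 -0.1448]
scene 0.112 61 [0.5489 0.5735 0.5794] [-0.1903 -0.1593 -0.1444]
scene 0.124 62 [0.5451 0.5729 0.5802] [-0.189  -0.1574 -0.1455]
scene 0.136 69 [0.5472 0.5744 0.5826] [-0.1914 -0.1583 -0.1454]
scene 0.148 74 [0.5538 0.5744 0.5824] [-0.1894 -0.1604 -0.1452]
scene 0.16 82 [0.5507 0.571  0.5807] [-0.1902 -0.1599 -0.1461]
scene 0.172 71 [0.5522 0.5678 0.5772] [-0.1852 -0.1642 -0.1509]
scene 0.184 27 [0.5586 0.5658 0.5706] [-0.1846 -0.1653 -0.1525]
scene 0.196 57 [0.5612 0.5674 0.5733] [-0.1888 -0.166  -0.1437]
scene 0.208 41 [0.5651 0.5714 0.5823] [-0.1873 -0.1764 -0.1456]
scene 0.22 51 [0.5729 0.5878 0.5951] [-0.2103 -0.183  -0.1307]
wrist 0.16 294 [0.5324 0.5759 0.5781] [-0.1847 -0.1706 -0.1554]
wrist 0.172 728 [0.5653 0.5713 0.5755] [-0.1834 -0.1703 -0.1572]
wrist 0.184 31 [0.5651 0.5694 0.5707] [-0.1811 -0.1711 -0.1605]
wrist 0.196 44 [0.5432 0.5656 0.5702] [-0.1872 -0.1586 -0.1461]
wrist 0.208 1023 [0.5442 0.5518 0.5748] [-0.1946 -0.1812 -0.1451]
wrist 0.22 1600 [0.553  0.5614 0.5816] [-0.1947 -0.1591 -0.1455]
```

View pics/both4.png

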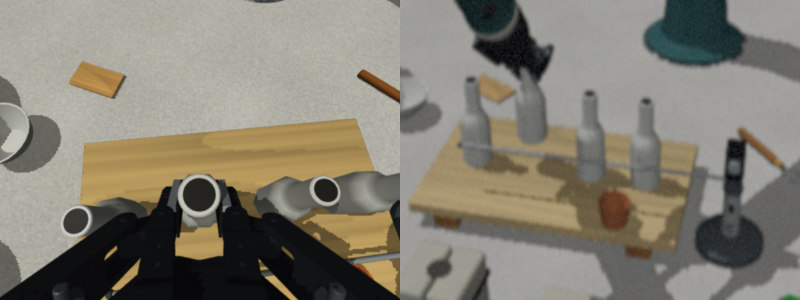

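```bash
python3 -c "
from h import *
go([.5535,-.169,.1912],87.8,-33);go([.5535,-.169,.147],87.8,-33);go([.5535,-.169,.142],87.8,-33)"
```

```text
d [-0.004   0.0005 -0.    ] a [ 0.05 -2.92 -0.04] zdir [-0.54  0.02 -0.84]
 d [-0.0299  0.0005  0.0358] a [ 0.05 -2.92 -0.04] zdir [-0.54  0.02 -0.84]
 d [-0.0328  0.0005  0.0398] a [ 0.05 -2.92 -0.04] zdir [-0.54  0.02 -0.84]
```

```bash
python3 -m inch '[{"dx":-0.004,"dy":0.0005,"dz":0,"ax":0,"ay":-3,"az":0,"fingers":-0.6},{"dx":-0.0125,"dy":0.0005,"dz":0.012,"ax":0,"ay":-3,"az":0,"fingers":-0.6},{"dx":-0.021,"dy":0.0005,"dz":0.024,"ax":0,"ay":-3,"az":0,"fingers":-0.6},{"dx":-0.027,"dy":0.0005,"dz":0.032,"ax":0,"ay":-3,"az":0,"fingers":-0.6},{"dx":-0.030,"dy":0.0005,"dz":0.036,"ax":0,"ay":-3,"az":0,"fingers":-0.6},{"dx":-0.030,"dy":0.0005,"dz":0.036,"ax":0,"ay":-3,"az":0,"fingers":-0.6}]' 20
python3 v.py 5 .04
```

```text
time: 7.28
tool_pos: [0.5531, -0.1689, 0.1458]
tcp_rot: [-0.05, -2.565, -0.016]
wrist_force: [0.2, -0.1, -3.8]
width: 0.278
t 7.28 tcp [ 0.5531 -0.1689  0.1458] rot [-0.05  -2.565 -0.016] F [ 0.2 -0.1 -3.8] T [-0.02 -0.59 -0.01] w 0.278 q [-0.27  0.53  1.51 -0.12  1.67 -1.77]
scene 0.046 39 [0.5583 0.5813 0.5867] [-0.1924 -0.1605 -0.1449]
scene 0.058 57 [0.564  0.5808 0.5869] [-0.1895 -0.1609 -0.1454]
scene 0.07 34 [0.5553 0.5826 0.5873] [-0.1832 -0.1618 -0.1452]
scene 0.082 62 [0.5527 0.5764 0.5871] [-0.1889 -0.1575 -0.1448]
scene 0.094 66 [0.5541 0.5786 0.5857] [-0.1887 -0.1609 -0.1445]
scene 0.106 75 [0.552  0.5768 0.5852] [-0.1914 -0.1587 -0.1448]
scene 0.118 83 [0.5516 0.5752 0.5836] [-0.1873 -0.1614 -0.1477]
scene 0.13 56 [0.5568 0.5706 0.5779] [-0.1835 -0.1635 -0.1505]
scene 0.142 39 [0.5629 0.5694 0.5738] [-0.1809 -0.1657 -0.1506]
scene 0.154 51 [0.5626 0.5704 0.5767] [-0.1924 -0.1706 -0.145 ]
scene 0.166 38 [0.5643 0.5749 0.5829] [-0.1878 -0.173  -0.1441]
scene 0.178 54 [0.5709 0.5895 0.5941] [-0.2095 -0.1819 -0.1293]
scene 0.19 62 [0.5761 0.5931 0.6032] [-0.2137 -0.1482 -0.1279]
wrist 0.106 74 [0.5368 0.5822 0.5838] [-0.1842 -0.1683 -0.1548]
wrist 0.118 434 [0.5383 0.5795 0.5829] [-0.184  -0.1701 -0.156 ]
wrist 0.13 554 [0.5697 0.5749 0.5788] [-0.1828 -0.1704 -0.1571]
wrist 0.154 340 [0.5465 0.5511 0.572 ] [-0.1934 -0.1814 -0.1453]
wrist 0.166 1138 [0.5502 0.5575 0.5804] [-0.1944 -0.1816 -0.1447]
wrist 0.178 2920 [0.5479 0.5642 0.5853] [-0.1932 -0.1692 -0.1463]
wrist 0.19 10625 [0.5512 0.5744 0.5968] [-0.213  -0.1693 -0.1272]
```

```bash
python3 -m inch '[{"dx":-0.0012,"dy":0,"dz":0.0017,"ax":0,"ay":0,"az":0,"fingers":-0.6},{"dx":-0.0017,"dy":0,"dz":0.0025,"ax":0,"ay":0,"az":0,"fingers":-0.6},{"dx":-0.0017,"dy":0,"dz":0.0025,"ax":0,"ay":0,"az":0,"fingers":-0.6}]' 20
```

```text
time: 7.8
tool_pos: [0.5538, -0.1691, 0.144]
tcp_rot: [-0.051, -2.567, -0.015]
wrist_force: [0.1, 0.1, -4.1]
width: 0.274
```

```bash
python3 -m inch '[{"dx":-0.0009,"dy":0,"dz":0.0012,"ax":0,"ay":0,"az":0,"fingers":-0.6},{"dx":-0.0017,"dy":0,"dz":0.0025,"ax":0,"ay":0,"az":0,"fingers":-0.6},{"dx":-0.0017,"dy":0,"dz":0.0025,"ax":0,"ay":0,"az":0,"fingers":-0.6}]' 20
```

```text
time: 8.18
tool_pos: [0.5543, -0.1692, 0.1423]
tcp_rot: [-0.051, -2.568, -0.015]
wrist_force: [1.9, 0.7, 3.5]
width: 0.277
```

```bash
python3 -m inch '[{"dx":0,"dy":0,"dz":0,"ax":0,"ay":0,"az":0,"fingers":-0.4},{"dx":0,"dy":0,"dz":0,"ax":0,"ay":0,"az":0,"fingers":-0.3},{"dx":0,"dy":0,"dz":0,"ax":0,"ay":0,"az":0,"fingers":-0.2},{"dx":0,"dy":0,"dz":0,"ax":0,"ay":0,"az":0,"fingers":0},{"dx":0,"dy":0,"dz":0,"ax":0,"ay":0,"az":0,"fingers":0.2},{"dx":0,"dy":0,"dz":0,"ax":0,"ay":0,"az":0,"fingers":0.3}]' 20
python3 v.py 6 .04 | grep -v wrist
```

```text
time: 8.93
tool_pos: [0.5543, -0.1691, 0.1423]
tcp_rot: [-0.051, -2.568, -0.015]
wrist_force: [0.1, -0.0, 0.6]
width: 0.653
t 8.93 tcp [ 0.5543 -0.1691  0.1423] rot [-0.051 -2.568 -0.015] F [ 0.1 -0.   0.6] T [ 0.01 -0.29 -0.01] w 0.653 q [-0.27  0.53  1.51 -0.12  1.66 -1.77]
scene 0.046 35 [0.555  0.5802 0.5882] [-0.1885 -0.1611 -0.1459]
scene 0.058 59 [0.5605 0.5816 0.5878] [-0.191  -0.1606 -0.1459]
scene 0.07 38 [0.5546 0.5824 0.5885] [-0.182  -0.1605 -0.1452]
scene 0.082 56 [0.5536 0.5771 0.5884] [-0.1929 -0.1564 -0.1456]
scene 0.094 59 [0.5575 0.5814 0.588 ] [-0.1895 -0.1585 -0.1461]
scene 0.106 78 [0.5556 0.5801 0.588 ] [-0.1912 -0.1618 -0.1458]
scene 0.118 78 [0.5545 0.5766 0.5853] [-0.1877 -0.1612 -0.148 ]
scene 0.13 47 [0.558  0.5722 0.5797] [-0.1828 -0.1638 -0.1531]
scene 0.142 55 [0.5561 0.5703 0.5788] [-0.202  -0.1648 -0.1335]
scene 0.154 70 [0.5527 0.5724 0.5785] [-0.2065 -0.1691 -0.1292]
scene 0.166 53 [0.5607 0.5741 0.5874] [-0.2017 -0.1739 -0.1292]
scene 0.178 40 [0.5724 0.5905 0.5989] [-0.2139 -0.1976 -0.1268]
scene 0.19 29 [0.5792 0.5921 0.6043] [-0.1936 -0.1372 -0.1272]
```

View pics/both6.png

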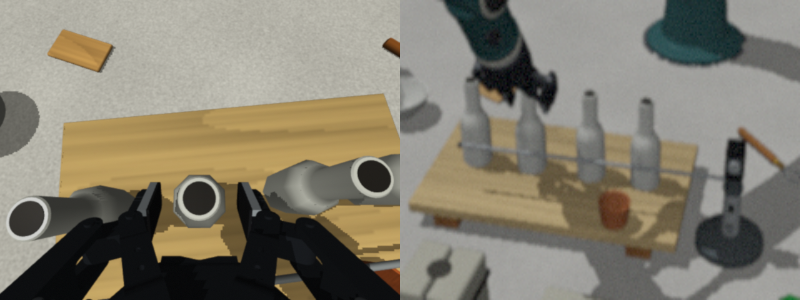

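It stands upright and free. Next I retract along the tool axis and check the alignment.

```bash
python3 -m inch '[{"dx":0,"dy":0,"dz":-0.015,"ax":0,"ay":0,"az":0,"fingers":0.3},{"dx":0,"dy":0,"dz":-0.04,"ax":0,"ay":0,"az":0,"fingers":0.3},{"dx":0,"dy":0,"dz":-0.075,"ax":0,"ay":0,"az":0,"fingers":0.3},{"dx":0,"dy":0,"dz":-0.11,"ax":0,"ay":0,"az":0,"fingers":0.3},{"dx":0,"dy":0,"dz":-0.12,"ax":0,"ay":0,"az":0,"fingers":0.5}]' 20
cat > row.py <<'E'
from h import *
from scipy.optimize import least_squares
np.set_printoptions(precision=4,suppress=True)
st()
for c in["scene","top","wrist"]:
    im,d=bot.read_camera(c);cv2.imwrite(f"pics/{c}_row.png",im)
    W=cloud(c,d).reshape(-1,3);W=W[~np.isnan(W[:,0])]
    for y in [.026,-.067,-.169,-.268]:
      for z0,z1,r in((.055,.1,.0243),(.137,.176,.0125)):
        s=W[np.all((W>[.52,y-.04,z0])&(W<[.6,y+.04,z1]),1)]
        if len(s)>30:
            f=least_squares(lambda a:np.hypot(s[:,0]-a[0],s[:,1]-a[1])-r,[.56,y],loss="soft_l1",f_scale=.003);print(c,y,z0,len(s),f.x,round(f.cost*1e3,4))
go([.605,.1795,.22],3.4-4,0,"gauge?")
E
python3 row.py
```

```text
time: 9.7
tool_pos: [0.6216, -0.172, 0.2463]
tcp_rot: [-0.051, -2.574, -0.013]
wrist_force: [-0.4, -0.0, -1.4]
width: 0.746
t 9.7 tcp [ 0.6216 -0.172   0.2463] rot [-0.051 -2.574 -0.013] F [-0.4 -0.  -1.4] T [-0.03 -0.24 -0.04] w 0.746 q [-0.25  0.58  1.24 -0.12  1.88 -1.78]
scene 0.026 0.055 205 [0.5498 0.0259] 0.3367
scene 0.026 0.137 114 [0.5492 0.0269] 0.2271
scene -0.067 0.055 188 [ 0.553  -0.0669] 0.3689
scene -0.067 0.137 121 [ 0.5537 -0.0662] 0.185
scene -0.169 0.055 195 [ 0.5612 -0.17  ] 0.3407
scene -0.169 0.137 120 [ 0.5618 -0.1692] 0.2286
scene -0.268 0.055 199 [ 0.5688 -0.2662] 0.3343
scene -0.268 0.137 114 [ 0.5692 -0.2661] 0.1873
top 0.026 0.055 59 [0.5486 0.023 ] 0.0102
top 0.026 0.137 35 [0.5271 0.0199] 0.1512
top -0.268 0.055 42 [ 0.568  -0.2697] 0.0091
top -0.268 0.137 56 [ 0.5679 -0.2693] 0.0293
wrist 0.026 0.055 1238 [0.5473 0.0267] 0.2729
wrist 0.026 0.137 1240 [0.5476 0.0265] 0.1086
wrist -0.067 0.055 668 [ 0.5512 -0.0663] 0.1175
wrist -0.067 0.137 741 [ 0.5515 -0.0665] 0.0276
wrist -0.169 0.055 291 [ 0.5596 -0.1693] 0.0484
wrist -0.169 0.137 346 [ 0.56   -0.1694] 0.0034
wrist -0.268 0.055 581 [ 0.567  -0.2661] 0.101
wrist -0.268 0.137 656 [ 0.5673 -0.2661] 0.0151
gauge? d [0.0113 0.3503 0.0345] a [-25.26 -25.97  85.71] zdir [ 0.  0. -1.]
```

The fallen vase now stands at (0.5612, -0.170), exactly the computed place 1. Next is the gauge.

```bash
python3 -c "
from h import *
go([.6035,.18,.27],4.5)"
```

```text
d [ 0.0397  0.3508 -0.0067] a [-23.81 -26.77  80.78] zdir [ 0.  0. -1.]
```

```bash
python3 -m inch '[{"dx":0.0397,"dy":0.351,"dz":-0.0067,"ax":-23.8,"ay":-26.8,"az":80.8,"fingers":1},{"dx":0.0397,"dy":0.351,"dz":-0.0067,"ax":-23.8,"ay":-26.8,"az":80.8,"fingers":1},{"dx":0.0397,"dy":0.351,"dz":-0.0067,"ax":-23.8,"ay":-26.8,"az":80.8,"fingers":1},{"dx":0.0397,"dy":0.351,"dz":-0.0067,"ax":-23.8,"ay":-26.8,"az":80.8,"fingers":1},{"dx":0.0397,"dy":0.351,"dz":-0.0067,"ax":-23.8,"ay":-26.8,"az":80.8,"fingers":1},{"dx":0.0397,"dy":0.351,"dz":-0.0067,"ax":-23.8,"ay":-26.8,"az":80.8,"fingers":1},{"dx":0.0397,"dy":0.351,"dz":-0.0067,"ax":-23.8,"ay":-26.8,"az":80.8,"fingers":1},{"dx":0.0397,"dy":0.351,"dz":-0.0067,"ax":-23.8,"ay":-26.8,"az":80.8,"fingers":1},{"dx":0.0397,"dy":0.351,"dz":-0.0067,"ax":-23.8,"ay":-26.8,"az":80.8,"fingers":1},{"dx":0.0397,"dy":0.351,"dz":-0.0067,"ax":-23.8,"ay":-26.8,"az":80.8,"fingers":1},{"dx":0.0397,"dy":0.351,"dz":-0.0067,"ax":-23.8,"ay":-26.8,"az":80.8,"fingers":1},{"dx":0.0397,"dy":0.351,"dz":-0.0067,"ax":-23.8,"ay":-26.8,"az":80.8,"fingers":1}]' 20
python3 - <<'E'
from h import *
np.set_printoptions(precision=4,suppress=True)
st()
im,d=bot.read_camera("wrist");cv2.imwrite("pics/w7.png",im)
W=cloud("wrist",d);Wf=W.reshape(-1,3);Wf=Wf[~np.isnan(Wf[:,0])]
g=Wf[np.all((Wf>[.56,.14,.160])&(Wf<[.65,.22,.176]),1)]
print(len(g),np.percentile(g,[1,50,99],axis=0),cv2.minAreaRect(g[:,:2].astype(np.float32)))
g=Wf[np.all((Wf>[.56,.13,.122])&(Wf<[.66,.23,.158]),1)]
if len(g): print(len(g),np.percentile(g,[1,50,99],axis=0))
E
```

```text
time: 11.35
tool_pos: [0.6035, 0.1797, 0.2695]
tcp_rot: [-2.133, -2.306, 0.001]
wrist_force: [-0.3, -0.3, 0.5]
width: 1.0
t 11.35 tcp [0.6035 0.1797 0.2695] rot [-2.133 -2.306  0.001] F [-0.3 -0.3  0.5] T [ 0.01 -0.   -0.01] w 1.0 q [ 0.25  0.16  1.66 -0.    1.32  0.17]
1737 [[0.5867 0.1663 0.161 ]
 [0.6032 0.1823 0.169 ]
 [0.6198 0.1957 0.1707]] ((0.6032735705375671, 0.18054424226284027), (0.033978112041950226, 0.030019773170351982), 5.020406246185303)
532 [[0.5861 0.1748 0.1249]
 [0.6078 0.1946 0.1477]
 [0.6256 0.1962 0.1577]]
```

View pics/w7.png

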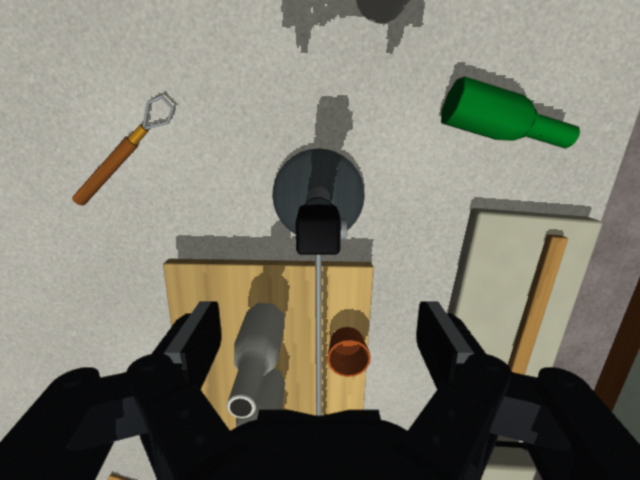

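```bash
python3 -m inch '[{"dx":0.0008,"dy":0,"dz":0.05,"ax":0,"ay":0,"az":0,"fingers":1},{"dx":0.0008,"dy":0,"dz":0.09,"ax":0,"ay":0,"az":0,"fingers":1},{"dx":0.0008,"dy":0,"dz":0.125,"ax":0,"ay":0,"az":0,"fingers":1},{"dx":0.0008,"dy":0,"dz":0.1415,"ax":0,"ay":0,"az":0,"fingers":0.6},{"dx":0.0008,"dy":0,"dz":0.1415,"ax":0,"ay":0,"az":0,"fingers":0.2},{"dx":0.0008,"dy":0,"dz":0.1415,"ax":0,"ay":0,"az":0,"fingers":0},{"dx":0.0008,"dy":0,"dz":0.1415,"ax":0,"ay":0,"az":0,"fingers":-0.3},{"dx":0.0008,"dy":0,"dz":0.1415,"ax":0,"ay":0,"az":0,"fingers":-0.4},{"dx":0.0008,"dy":0,"dz":0.1415,"ax":0,"ay":0,"az":0,"fingers":-0.5},{"dx":0.0008,"dy":0,"dz":0.1415,"ax":0,"ay":0,"az":0,"fingers":-0.5}]' 40
python3 -c "
from h import *
st()"
```

```text
time: 12.65
tool_pos: [0.6027, 0.1807, 0.1308]
tcp_rot: [-2.132, -2.306, 0.002]
wrist_force: [-6.4, -0.9, 7.6]
width: 0.394
t 12.65 tcp [0.6027 0.1807 0.1308] rot [-2.132e+00 -2.306e+00  2.000e-03] F [-6.4 -0.9  7.6] T [-0.14  1.25  0.08] w 0.394 q [0.25 0.26 1.8  0.   1.08 0.17]
```

```bash
python3 -m inch '[{"dx":0,"dy":0,"dz":-0.006,"ax":0,"ay":0,"az":0,"fingers":-0.5},{"dx":0,"dy":0,"dz":-0.014,"ax":0,"ay":0,"az":0,"fingers":-0.5},{"dx":0,"dy":0,"dz":-0.022,"ax":0,"ay":0,"az":0,"fingers":-0.5},{"dx":0,"dy":0,"dz":-0.030,"ax":0,"ay":0,"az":0,"fingers":-0.5},{"dx":0,"dy":0,"dz":-0.038,"ax":0,"ay":0,"az":0,"fingers":-0.5},{"dx":0,"dy":0,"dz":-0.046,"ax":0,"ay":0,"az":0,"fingers":-0.5},{"dx":0,"dy":0,"dz":-0.054,"ax":0,"ay":0,"az":0,"fingers":-0.5},{"dx":0,"dy":0,"dz":-0.061,"ax":0,"ay":0,"az":0,"fingers":-0.5},{"dx":0,"dy":0,"dz":-0.067,"ax":0,"ay":0,"az":0,"fingers":-0.5},{"dx":0,"dy":0,"dz":-0.067,"ax":0,"ay":0,"az":0,"fingers":-0.5}]' 40
```

```text
time: 13.9
tool_pos: [0.6027, 0.1807, 0.1985]
tcp_rot: [-2.132, -2.306, 0.002]
wrist_force: [-2.8, -1.0, -4.0]
width: 0.391
```

```bash
python3 -m inch '[{"dx":0,"dy":0,"dz":-0.0015,"ax":0,"ay":0,"az":0,"fingers":-0.5},{"dx":0,"dy":0,"dz":-0.003,"ax":0,"ay":0,"az":0,"fingers":-0.5},{"dx":0,"dy":0,"dz":-0.003,"ax":0,"ay":0,"az":0,"fingers":-0.5},{"dx":0,"dy":0,"dz":-0.003,"ax":0,"ay":0,"az":0,"fingers":-0.5}]' 40
cat > fin.py <<'E'
from h import *
np.set_printoptions(precision=4,suppress=True)
st()
im,d=bot.read_camera("scene");W=cloud("scene",d).reshape(-1,3);W=W[~np.isnan(W[:,0])]
r=W[np.all((W>[.60,-.25,.15])&(W<[.66,.1,.2]),1)];r=r[abs(r[:,0]-(.6198-.0797*r[:,1]))<.008]
print("rod",len(r),np.median(r[:,2]),np.polyfit(r[:,1],r[:,2],1))
n=len(__import__("glob").glob("pics/fin*"));cv2.imwrite(f"pics/fin{n}.png",cv2.resize(im[170:350,180:440],(780,540)))
E
python3 fin.py; python3 row.py | grep scene
```

```text
time: 14.4
tool_pos: [0.6026, 0.1807, 0.2008]
tcp_rot: [-2.132, -2.306, 0.003]
wrist_force: [0.7, 1.0, -9.2]
width: 0.392
t 14.4 tcp [0.6026 0.1807 0.2008] rot [-2.132 -2.306  0.003] F [ 0.7  1.  -9.2] T [0.08 0.03 0.06] w 0.392 q [0.25 0.2  1.74 0.   1.2  0.17]
rod 313 0.18082263486515499 [0.0001 0.1807]
scene 0.026 0.055 239 [0.5495 0.026 ] 0.4345
scene 0.026 0.137 99 [0.5491 0.0262] 0.1686
scene -0.067 0.055 228 [ 0.5533 -0.0668] 0.4066
scene -0.067 0.137 111 [ 0.553  -0.0667] 0.2451
scene -0.169 0.055 243 [ 0.5613 -0.1699] 0.4261
scene -0.169 0.137 98 [ 0.5621 -0.1693] 0.17
scene -0.268 0.055 239 [ 0.5692 -0.2665] 0.3865
scene -0.268 0.137 95 [ 0.5686 -0.2659] 0.1727
```

View pics/fin0.png

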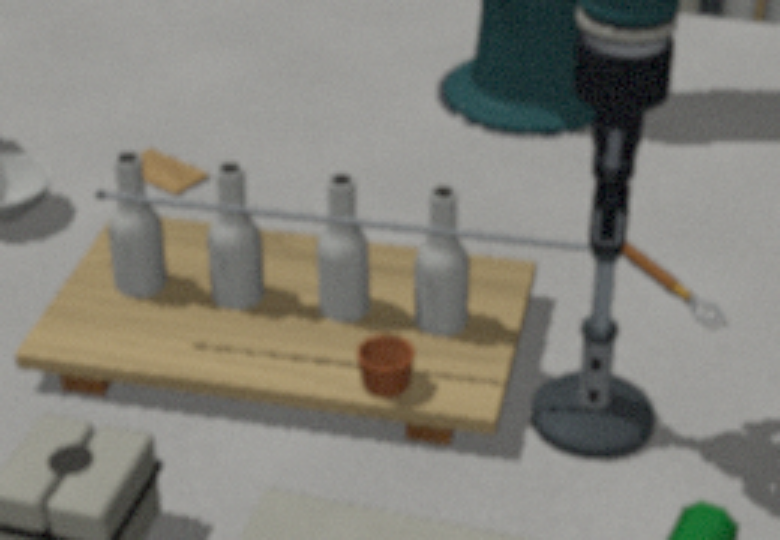

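The row stands straight, the rod is at rim height (z 0.181) and the mast is against its end stop. I'm handing in.

```bash
python3 -c "
from h import *
print(bot.finish_job()); st()"
```

```text
the job is handed in; nothing more can be done
None
the job is handed in; nothing more can be done
```

The fallen vase is back upright in its gap and released, and the gauge mast is drawn up to the second stop and still held there. The job was handed in at about 14.5 s of the 51 s allowed.

- **Vase:** I lifted it by the neck, let it swing partly upright and tilted the tool back for the rest. I then set it down at place 1. It measures (0.561, -0.170) against a target of (0.561, -0.170), and its neck and body axes agree to within 1 mm. The other three vases are where they were, to within about 1 mm.
- **Gauge:** I gripped the head over the button with 40 N; the opening of about 33.5 mm reads as flush. The tool rose 70.0 mm, and the downward force grew from 4 N to 9 N, which fits the mast being against its end stop. The sight rod is level at z = 0.181 m, with the rims at about 0.180 m.
- **Disagreements and limits:**
  - The first move was refused for missing keys, and nothing moved.
  - The top camera reads y about 3 mm lower than the other two cameras, so I relied on the wrist and scene cameras.
  - I judged the button from the jaw opening, not by seeing it.
  - The cup, loop tool and rib show no sign of moving in the pictures; I did not measure the bystanders again.
  - The state could not be read after handing in.

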